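# Slide the cover of the praline case home

## Robot

A 7-joint arm with a two-finger parallel gripper is mounted at the origin on a cart in front of the work surface, level with it; the furniture and walls round the work are solid. World frame = base frame: x ahead of the robot, y to its left, z up, the work surface at z = 0. Lengths are in m, angles in rad, forces in N, time in s.
With the tool pointing down it reaches from about 0.4 to 0.925 m from the base axis. Payload 4.1 kg.
Tool frame: the origin (TCP) lies midway between the tips of the shut fingers; the grasp point (between the pads) lies 19 mm behind it (arm.grip_depth is the distance from the TCP to the grasp point, in m); z points along the fingers, y is the direction in which the jaws open and shut (so a half turn about z gives the same grasp; the last joint's range is limited). The gripper opens to 85 mm and grips with 20 to 120 N. Pads are 22 mm wide; open, the fingers measure 114 mm over their backs; the gripper's body (76 mm by 85 mm) begins 54 mm behind the grasp point. The pads swing forward as they close: fully open they stand 13 mm farther back than shut.
Start: joints at [-1.28, 0.398, 0.045, 1.537, -0.019, 1.207, -0.051], TCP at [0.247, 0.601, 0.231] pointing down, gripper open.
Joint ranges: [-2.82, 2.82], [-0.49, 2.23], [-1.37, 1.46], [0, 2.46], [-1.36, 4.5], [0.23, 2], [-2.94, 2.94]. Speed limits (rad/s): [2.57, 2.57, 3.14, 3.14, 3.14, 3.14, 3.14].

## Interface

Orientations are given as a unit quaternion [w, x, y, z].
In Python, from cell import arm gives the robot as it stands.
- The arm moves only by the tool carry_out, never from a script. Its argument "steps" is a list that holds one entry, the list of rows, each a list of 5 numbers: the opening, from 0 (shut) to 1 (fully open), then the shift along the tool's x, y, z in units of 60 mm (1.0 is 60 mm), then the turn about the tool's z in units of 10 degrees (1.0 is 10 degrees). A call has exactly 8 rows; each row is the pose to reach, as a shift and turn from the pose commanded when the call began, along the tool's axes at that moment; what a row does not reach only later rows make up. A row lasts 1/8 s, in which the tool goes at most 62.5 mm and 10.7 degrees, less where a joint would pass 70% of its speed; a pose out of reach is approached as far as the arm can. A call with a gripper value outside its range is refused whole. The fingers move at their own pace and stop on an object; "force" is the grip in N (left out, the last holds). Time passes only in rows, so rows that repeat a pose let the fingers close, or fill a call up. It gives the time, the measured TCP pose, the force and the opening at its end, in the units of the state.
- arm.sense(): the state, without advancing time (a new reading comes with each control period).
- arm.capture(name): name is "scene" or "top" or "wrist"; returns a dict with "color" (400x640x3 uint8, red, green, blue), "range_z" (400x640 float32, m along the optical axis (not along the pixel's ray), 0 where there is no reading), "K" (3x3 intrinsics, pixels), "cam_to_world" (4x4, takes a point from camera to world coordinates); the wrist camera has in their place "mount" (4x4, takes a point from camera to tool coordinates, whose origin is the TCP and whose axes are the flange's). Camera axes: x right, y up, looking along -z (the intrinsics and any distortion apply to the point x, -y, -z); pixel columns grow to the right and rows downward; lengths in m; the calibration is good to about 2 mm. The wrist camera is an equidistant fisheye: a pixel r from the principal point sees the ray r / f radians off the axis. A picture is of the moment at which its call begins: read the wrist's pose just before it.
- arm.close_job(): hands the job in, once; it reports no verdict.
Trained networks look in a picture, given as the dict that the camera call returned (one of the last four; its "shot" number tells which), for a name from the list of things; names that differ only in an ending like _2 or _b are one class to them, and where a whole thing is asked for, a point or a joint stands for the part that bears it (a point fixed in the world has none). Each returns a list of dicts, best first, with "confidence" (0 to 1); they miss things now and then, are a little off and sometimes report something else, mostly with a low value. They report only what shows in the picture. A call takes as long as a camera call.
- arm.recognise(picture, label): "point" ([x, y, z] in m, in world coordinates, good to about 4 mm: the middle of the surface that is visible of it).
- arm.trace(picture, label): "region" (400x640 bool, what is visible of it).
The state is a dict: "time_s": time; "joint_positions": joint angles; "qd": joint speeds; "effort": joint torques, N m; "ee_pos": TCP position; "tcp_rot": TCP orientation; "contact_force": force on the tool from outside, world axes, zero at the start; "ft_torque": the same for the moment, N m; "width": finger opening in m.
Only numpy, scipy, OpenCV 4.12 (cv2) and the standard library are available. Lean on these libraries where they do the work, as an engineer would, in place of code of your own. Each camera call takes 0.05 s, during which the arm holds its last target. There are 200 camera calls.

## Task

Close the praline case: pick up the dark wooden cover by its brass grip, set it down flat on the plain end of the light wooden deck, and slide it along the deck, gently and without lifting it off again, until you feel it drop into the recess over the pralines. Leave it lying flat and fully down in the recess, let go, and leave the stamp, the tin and the ribbon spool where they are.

Things in the scene. Friction and masses are not known exactly. Their poses are not given: they have to be found in the camera images.
- cover: Cover, loose, 0.15 to 0.25 kg: dark wooden board 100 mm (x) by 80 mm (y), 5 mm thick, with a solid brass grip bar upright on its middle, 12 mm thick (x), 46 mm long (y), top 35 mm above the underside: pinch it across x from above, fingertips just above the board. Origin: centre of the underside; z up. Starts flat on the counter; either way round is the same.
- base: Praline case, fixed: dark base board 150 (x) by 330 mm (y) with brass rails; on it a light wooden block 134 (x) by 260 mm (y), centred in x and square with it, its flat top (the deck) 40 mm above the counter. The block is clamped up to 25 mm either way along y (not reported) and stays there; its soft pad sinks 1 mm per 4 N, 5 mm at most. Pressing or pushing with over 15 N harms it. Origin: centre of the underside, on the counter; z up.
- landing (a point): Point on the base (frame as the base's, x = 0, y = -0.070, z = 0.040 m), level with the deck's top in the middle of its plain end: set the cover's underside centre down about here, then slide it toward +y of the base. Does not shift with the block.
- recess_about (a point): Point on the base (x = 0, y = +0.060, z = 0.040 m). The recess's true centre is on this line x = 0, up to 25 mm either way along the base's y. Recess: 106 (x) by 84 mm (y), 6 mm deep to a ledge 34 mm above the counter, square with the base; the cover fits with 3 mm (x) and 2 mm (y) play each side and then lies 1 mm below the deck. Six pralines lie deeper inside.
- stamp: Bystander: rubber stamp with turned wooden handle, 31 x 40 x 78 mm, standing beyond the case's +y end. A glass guard on brass posts, 0.5 m tall, is beyond it at y about 0.4 m. Origin: centre of its underside.
- tin: Bystander: round sweet tin, 63 mm wide, 36 mm high, behind the case. Origin: centre of its underside.
- spool: Bystander: ribbon spool, 63 mm wide, 24 mm high, on the robot's side of where the cover starts. Origin: centre of its underside.

How it is judged:
By the outcome, as a careful person would: the job done as asked, in the order asked, and still so for the second after the job is handed in, with the robot touching nothing.
It also fails if it takes over 61 s, if anything falls off the work surface, if the arm or the gripper's body presses on something with over 40 N, if the wrist force passes 120 N, or if a joint passes its speed limit or range.

## Working session

There is one attempt and no reset: what is moved stays moved. The work goes in short steps, Python scripts to look and compute and a tool call to move; the robot and the scene stay as the last step left them, time stands still between calls to the robot, and variables do not carry over. Pictures are saved under pics/ and viewed, about 8 in all and at most 12, crops included, and the job is handed in when it is done.

Besides the shell and the picture viewer there is one more tool, called after "Request:" as name(argument=value, ...), one argument or row to a line, values as JSON. carry_out: Moves the arm, as the interface text tells. Its arguments: {"type":"object","properties":{"steps":{"type":"array"},"force":{"type":"number"}},"required":["steps"]}

```bash
mkdir -p pics; ls; python3 - <<'E'
from cell import arm
import cv2,numpy as np
s=arm.sense();print(s['ee_pos'],s['tcp_rot'],s['width'],s['contact_force'],s['time_s'])
for n in ("scene","top"):
    p=arm.capture(n);cv2.imwrite(f"pics/{n}0.png",p["color"][:,:,::-1])
    np.savez(f"{n}0.npz",**{k:p[k] for k in("color","range_z","K","cam_to_world")})
    for l in("cover","base","stamp","tin","spool"):
        for r in arm.recognise(p,l)[:2]:print(n,l,np.round(r["point"],4),round(r["confidence"],2))
E
```

```text
pics
[0.24672529 0.60067007 0.23026266] [-1.18070620e-04  1.93595793e-01  9.81080902e-01 -9.58416066e-04] 0.08552386278889855 [-0.38699376  0.25146564  0.13426995] 0.0
scene cover [ 0.5042 -0.3451  0.0029] 0.61
scene base [0.5137 0.0057 0.0326] 0.85
scene stamp [0.4982 0.2915 0.0403] 0.61
scene tin [0.7405 0.0867 0.0317] 0.59
scene spool [ 0.3841 -0.2236  0.0215] 0.92
top cover [ 0.5158 -0.3348  0.0025] 0.59
top base [0.5254 0.0572 0.0378] 0.96
top stamp [0.504  0.2977 0.0671] 0.83
top tin [0.7434 0.1028 0.0346] 0.62
```

View pics/top0.png

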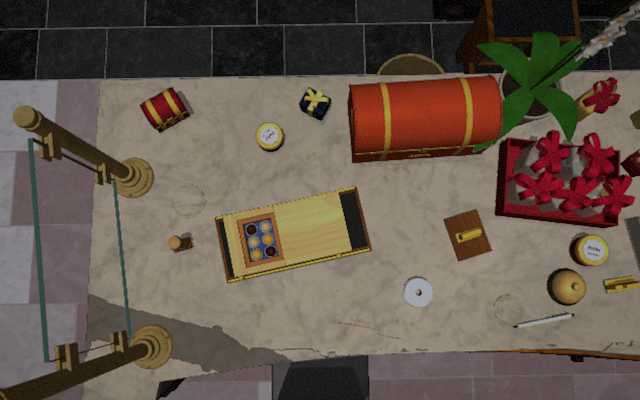

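View pics/scene0.png

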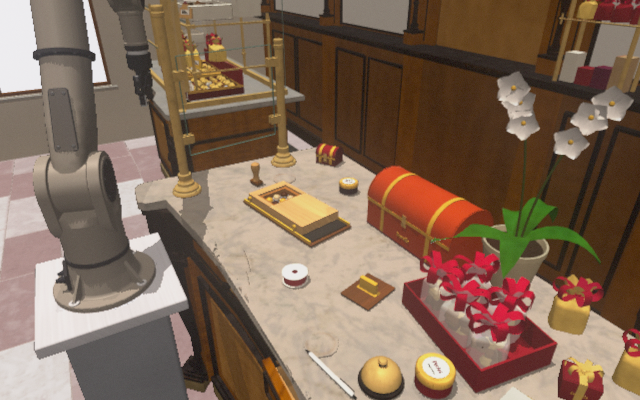

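The top view shows the case at about px (293,234) with its recess at the left (262,240), the cover at (467,236), the spool at (418,292), the stamp at (178,242) and the tin at (270,137). The scene view agrees. Next I fit the poses.

```bash
cat > h.py <<'E'
import numpy as np,cv2
from scipy.spatial.transform import Rotation as R
def cloud(p):
    K=p["K"];z=p["range_z"];v,u=np.indices(z.shape)
    c=np.stack([(u-K[0,2])/K[0,0]*z,-(v-K[1,2])/K[1,1]*z,-z],-1)
    T=p["cam_to_world"];return c@T[:3,:3].T+T[:3,3]
def rot(s):
    q=s["tcp_rot"];return R.from_quat([q[1],q[2],q[3],q[0]]).as_matrix()
def plan(s,goal,yaw=None):
    "shift in tool units from the measured pose; yaw: world direction angle wanted for tool y (mod pi)"
    M=rot(s);d=M.T@(np.array(goal)-s["ee_pos"])/0.06
    t=0
    if yaw is not None:
        g=M.T@np.array([np.cos(yaw),np.sin(yaw),0]);t=np.degrees(np.arctan2(-g[0],g[1]));t=(t+90)%180-90
    return np.round(d,3),round(t/10,3)
def rect(pts):
    (c,(w,h),a)=cv2.minAreaRect((pts[:,:2]*1000).astype(np.float32));b=cv2.boxPoints((c,(w,h),a))
    e=max([b[1]-b[0],b[2]-b[1]],key=np.linalg.norm)
    return np.array(c)/1000,sorted((w,h)),np.degrees(np.arctan2(e[1],e[0]))%180
E
python3 - <<'E'
from cell import arm
from h import *
p=arm.capture("top");P=cloud(p)
s=arm.sense();print("tool axes\n",np.round(rot(s),3))
for l in("cover","base","stamp","tin"):
    rs=arm.trace(p,l)
    if not rs: print(l,"none");continue
    m=rs[0]["region"].astype(bool)&(p["range_z"]>0);q=P[m]
    print(l,rs[0]["confidence"],m.sum(),np.percentile(q[:,2],[2,50,98]).round(4),rect(q))
    if l=="cover":
        t=q[(q[:,2]>.025)];print(" grip",len(t),rect(t),t.mean(0));b=q[q[:,2]<.015];print(" board",rect(b))
    if l=="base":
        d=q[(q[:,2]>.037)&(q[:,2]<.046)];print(" deck",len(d),rect(d))
        # plane: detect overall rect of block incl. recess
E
```

```text
tool axes
 [[-0.925  0.38   0.   ]
 [ 0.38   0.925  0.   ]
 [ 0.     0.    -1.   ]]
cover 0.63 9724 [0.0066 0.0377 0.0439] (array([0.52726141, 0.05345284]), [155.65489196777344, 330.927978515625], np.float32(101.347885))
 grip 6744 (array([0.51931854, 0.0642044 ]), [142.5101318359375, 260.441650390625], np.float32(101.63125)) [0.52264002 0.0600948  0.03863636]
 board (array([0.52726141, 0.05345284]), [155.65489196777344, 330.927978515625], np.float32(101.347885))
base 0.91 9798 [0.0063 0.0376 0.0439] (array([0.52653247, 0.05379689]), [154.95216369628906, 333.578369140625], np.float32(101.2195))
 deck 5155 (array([0.52028644, 0.06420873]), [140.2060089111328, 260.34271240234375], np.float32(102.035576))
stamp 0.61 305 [-0.0012  0.0667  0.0803] (array([0.50698422, 0.30910962]), [36.133544921875, 58.935630798339844], np.float32(78.08078))
tin 0.97 636 [0.0103 0.0352 0.0401] (array([0.74650098, 0.10352866]), [60.58367919921875, 61.670345306396484], np.float32(134.31491))
```

```bash
python3 - <<'E'
from h import *
p=np.load("top0.npz");P=cloud(p);c=p["color"].astype(int)
m=(abs(P[...,0]-.51)<.1)&(abs(P[...,1]+.335)<.09)
d=m&(c.sum(-1)<270)&(c[...,0]>c[...,2]+20)
g=m&(P[...,2]>.022)&(P[...,2]<.05)
for n,k in(("dark",d),("grip",g)):
    k=cv2.morphologyEx(k.astype(np.uint8),cv2.MORPH_OPEN,np.ones((2,2)))
    print(n,k.sum(),rect(P[k>0]),np.median(P[k>0],0), np.percentile(P[k>0][:,2],[5,95]))
# recess: hole points in the base frame
y=np.radians(11.4);ex=np.array([np.cos(y),np.sin(y)]);ey=np.array([-np.sin(y),np.cos(y)])
o=np.array([.527,.0536]);bx=(P[...,:2]-o)@ex;by=(P[...,:2]-o)@ey
print("landing",o-.07*ey,"recess_about",o+.06*ey)
col=abs(bx)<.03
for b in np.arange(-.17,.17,.006):
    k=col&(by>b)&(by<b+.006);print(round(b*1000),np.round(np.median(P[k][:,2])*1000,1),np.median(c[k],0))
E
```

```text
dark 1653 (array([ 0.46484637, -0.23825742]), [108.91114044189453, 472.34075927734375], np.float32(115.0884)) [ 0.5252658  -0.34597931  0.00580967] [0.00090336 0.05472284]
grip 231 (array([ 0.54127216, -0.38118011]), [46.721439361572266, 136.85728454589844], np.float32(134.63394)) [ 0.52231212 -0.3671855   0.0354642 ] [0.00658617 0.05227112]
landing [ 0.54083601 -0.01501898] recess_about [0.51514056 0.11241627]
-170 -2.7 [149. 138. 123.]
-164 8.1 [91. 54. 30.]
-158 12.7 [50. 35. 23.]
-152 13.0 [27.  27.5 27. ]
-146 12.7 [28. 27. 25.]
-140 13.6 [27. 27. 24.]
-134 13.2 [28. 28. 26.]
-128 13.4 [26. 27. 26.]
-122 37.4 [46.5 37.5 28.5]
-116 40.1 [165. 150.  93.]
-110 40.5 [164. 150.  93.]
-104 39.8 [164.  150.5  93.5]
-98 41.1 [164. 152.  95.]
-92 40.3 [164. 152.  95.]
-86 39.9 [164. 152.  94.]
-80 39.9 [164.  150.5  94. ]
-74 39.8 [164.  152.5  94. ]
-68 40.3 [164. 150.  93.]
-62 39.8 [164. 151.  95.]
-56 40.1 [165. 151.  94.]
-50 40.4 [164. 152.  94.]
-44 40.1 [164. 152.  94.]
-38 40.1 [164. 152.  94.]
-32 40.2 [164.  151.5  93.5]
-26 40.1 [164. 153.  95.]
-20 39.9 [164. 151.  94.]
-14 39.9 [164. 150.  93.]
-8 40.6 [163. 150.  92.]
-2 39.9 [164. 150.  93.]
4 40.2 [164. 151.  93.]
10 40.2 [164. 150.  93.]
16 40.1 [164. 150.  93.]
22 40.1 [164. 149.  92.]
28 35.3 [146. 121.  73.]
34 33.6 [143.   88.5  43. ]
40 18.8 [90. 78. 87.]
46 27.5 [104.  93.  77.]
52 29.2 [151.5 113.5  62. ]
58 28.1 [147. 113.  66.]
64 19.6 [ 96.  97. 101.]
70 16.7 [ 49.   67.  105.5]
76 24.4 [74. 77. 91.]
82 29.2 [109.  99.  84.]
88 29.3 [131. 111.  81.]
94 24.3 [96.5 96.  91.5]
100 22.5 [63. 62. 55.]
106 34.2 [143.  89.  43.]
112 38.5 [133.5 109.5  67.5]
118 40.5 [164. 138.  85.]
124 40.1 [163. 150.  94.]
130 39.6 [164. 148.  92.]
136 39.6 [165. 145.  90.]
142 13.5 [124.  112.5  69.5]
148 13.2 [25. 25. 24.]
154 12.0 [30. 29. 25.]
160 7.7 [87. 48. 25.]
166 -2.8 [127. 116. 102.]
```

```bash
python3 - <<'E'
from h import *
p=np.load("top0.npz");P=cloud(p);c=p["color"].astype(int)
m=np.zeros(c.shape[:2],bool);m[203:266,438:496]=1
d=m&(c[...,0]>c[...,2]+25)&(P[...,2]>-.003)
d=cv2.morphologyEx(d.astype(np.uint8),cv2.MORPH_OPEN,np.ones((3,3)))
n,l,st,_=cv2.connectedComponentsWithStats(d);k=1+np.argmax(st[1:,4]);d=l==k
b=d&(P[...,2]<.012);g=d&(P[...,2]>.028)
print(rect(P[b]),np.median(P[b][:,2]),"\n",rect(P[g]),np.mean(P[g],0),g.sum())
E
```

```text
(array([ 0.5153432 , -0.33997552]), [81.33509826660156, 101.95813751220703], np.float32(18.06012)) 0.005334306017321877 
 (array([ 0.46722144, -0.18208388]), [11.710674285888672, 376.9045104980469], np.float32(107.15404)) [ 0.5093452  -0.31757207  0.10469253] 126
```

```bash
python3 - <<'E'
from h import *
for n in("scene0","top0"):
    p=np.load(n+".npz");P=cloud(p);v=p["range_z"]>0
    m=v&(P[...,1]>.25)&(P[...,1]<.52)&(P[...,0]>.1)&(P[...,0]<.9)
    for a,b in((.09,.2),(.2,.35),(.35,.45),(.45,.8)):
        q=P[m&(P[...,2]>a)&(P[...,2]<b)]
        for X in(0,.45):
            w=q[(q[:,0]>X)&(q[:,0]<X+.45)]
            if len(w)>10:print(n,a,X,len(w),np.percentile(w,[2,98],axis=0).round(3).tolist(),w.max(0).round(3))
E
```

```text
scene0 0.09 0 498 [[0.272, 0.345, 0.094], [0.419, 0.383, 0.197]] [0.449 0.391 0.2  ]
scene0 0.09 0.45 400 [[0.476, 0.389, 0.093], [0.671, 0.421, 0.197]] [0.674 0.427 0.2  ]
scene0 0.2 0 561 [[0.272, 0.344, 0.204], [0.316, 0.369, 0.347]] [0.318 0.376 0.35 ]
scene0 0.2 0.45 432 [[0.629, 0.399, 0.203], [0.672, 0.421, 0.347]] [0.676 0.428 0.349]
scene0 0.35 0 578 [[0.272, 0.346, 0.353], [0.411, 0.381, 0.447]] [0.449 0.388 0.45 ]
scene0 0.35 0.45 416 [[0.49, 0.392, 0.352], [0.673, 0.422, 0.437]] [0.676 0.427 0.438]
scene0 0.45 0 555 [[0.21, 0.345, 0.453], [0.299, 0.518, 0.565]] [0.302 0.52  0.565]
top0 0.09 0 928 [[0.276, 0.349, 0.095], [0.441, 0.387, 0.196]] [0.449 0.391 0.2  ]
top0 0.09 0.45 938 [[0.461, 0.389, 0.096], [0.669, 0.423, 0.196]] [0.673 0.426 0.2  ]
top0 0.2 0 773 [[0.275, 0.349, 0.205], [0.316, 0.367, 0.347]] [0.317 0.372 0.349]
top0 0.2 0.45 842 [[0.63, 0.404, 0.204], [0.67, 0.421, 0.346]] [0.673 0.425 0.35 ]
top0 0.35 0 1900 [[0.276, 0.349, 0.357], [0.439, 0.387, 0.446]] [0.449 0.392 0.45 ]
top0 0.35 0.45 2180 [[0.461, 0.389, 0.359], [0.672, 0.428, 0.441]] [0.676 0.434 0.443]
top0 0.45 0 851 [[0.278, 0.349, 0.452], [0.301, 0.365, 0.545]] [0.303 0.37  0.553]
```

Request:
carry_out(
  steps=[
    [[1, 0, 0, -1, 0], [1, 0, 0, -2, 0], [1, 0, 0, -3, 0], [1, 0, 0, -4, 0], [1, 0, 0, -5, 0], [1, 0, 0, -6, 0], [1, 0, 0, -6.5, 0], [1, 0, 0, -6.5, 0]],
  ],
)

```text
time_s: 1.85
ee_pos: [0.2453, 0.595, 0.6084]
tcp_rot: [0.003, 0.195, 0.981, 0.012]
contact_force: [-0.8, -0.1, -0.9]
width: 0.0854
```

Request:
carry_out(
  steps=[
    [[1, -0.4, -0.2, -0.4, 0], [1, -1.1, -0.4, -0.7, 0], [1, -1.8, -0.7, -0.7, 0], [1, -2.5, -1.0, -0.7, 0], [1, -3.2, -1.2, -0.7, 0], [1, -3.9, -1.5, -0.7, 0], [1, -4.4, -1.7, -0.7, 0], [1, -4.4, -1.7, -0.7, 0]],
  ],
)

```text
time_s: 2.85
ee_pos: [0.4486, 0.3936, 0.6311]
tcp_rot: [0.008, 0.197, 0.98, 0.017]
contact_force: [-0.2, 0.5, -0.3]
width: 0.0858
```

```bash
python3 - <<'E'
from cell import arm
from h import *
s=arm.sense();print(s['ee_pos'],s['contact_force'],s['qd'].round(2) if hasattr(s['qd'],'round') else s['qd'],s['joint_positions'])
print(plan(s,[.50,.0,.50]),plan(s,[.515,-.34,.17],np.radians(18)))
E
```

```text
[0.44856462 0.39363078 0.631073  ] [-0.22075084  0.53972405 -0.25312833] [-0.05  0.01 -0.03 -0.01 -0.04  0.   -0.01] [-0.95677733  0.31133837  0.28837012  0.80941788 -0.10615643  1.99515768
  0.44586155]
(array([-3.305, -5.796,  2.006]), 0.0) (array([ -5.678, -11.121,   7.339]), np.float64(4.931))
```

Request:
carry_out(
  steps=[
    [[1, -0.5, -0.8, 0, 0], [1, -0.9, -1.6, 0, 0.5], [1, -1.4, -2.4, 0, 1.2], [1, -1.8, -3.2, 0.2, 2], [1, -2.3, -4.0, 0.7, 3], [1, -2.8, -4.8, 1.3, 4], [1, -3.3, -5.8, 2, 4.9], [1, -3.3, -5.8, 2, 4.9]],
  ],
)

```text
time_s: 3.85
ee_pos: [0.4983, 0.0009, 0.4977]
tcp_rot: [-0.002, 0.585, 0.811, 0.018]
contact_force: [-0.1, 0.4, -0.1]
width: 0.0852
```

```bash
python3 - <<'E'
from cell import arm
from h import *
s=arm.sense();print(s['ee_pos'],s['tcp_rot'],s['joint_positions'])
print(plan(s,[.515,-.34,.17],np.radians(18)))
E
```

```text
[0.49827825 0.0008999  0.49773496] [-0.00168666  0.58488889  0.81091403  0.01790472] [-0.62729906  0.02478446  0.57991994  1.43281064 -0.04390173  1.66827329
  0.26871803]
(array([-5.607, -1.674,  5.288]), np.float64(0.041))
```

Request:
carry_out(
  steps=[
    [[1, -0.8, -0.2, 0.7, 0], [1, -1.5, -0.5, 1.4, 0], [1, -2.2, -0.7, 2.1, 0], [1, -2.9, -0.9, 2.8, 0], [1, -3.6, -1.1, 3.5, 0], [1, -4.3, -1.3, 4.2, 0], [1, -5.0, -1.5, 4.9, 0], [1, -5.6, -1.7, 5.2, 0]],
  ],
)

```text
time_s: 4.85
ee_pos: [0.5166, -0.3352, 0.1735]
tcp_rot: [-0.004, 0.582, 0.813, 0.02]
contact_force: [1.0, 0.8, 0.5]
width: 0.0853
```

```bash
cat >> h.py <<'E'
def ray(p,s,uv):
    "world ray of wrist pixels"
    K=p["K"];uv=np.atleast_2d(uv).astype(float);a=(uv[:,0]-K[0,2])/K[0,0];b=(uv[:,1]-K[1,2])/K[1,1]
    th=np.hypot(a,b)+1e-9;d=np.stack([np.sin(th)*a/th,-np.sin(th)*b/th,-np.cos(th)],-1)
    M=p["mount"];W=rot(s);return W@M[:3,3]+s["ee_pos"],d@M[:3,:3].T@W.T
def onplane(p,s,uv,z):
    o,d=ray(p,s,uv);t=(z-o[2])/d[:,2];return o+d*t[:,None]
E
python3 - <<'E'
from cell import arm
from h import *
s=arm.sense();print(s['ee_pos'],s['tcp_rot'],s['contact_force'])
p=arm.capture("wrist");cv2.imwrite("pics/w1.png",p["color"][:,:,::-1])
print(p["K"],p["mount"])
for r in arm.recognise(p,"cover"):print(r["point"],r["confidence"])
for r in arm.trace(p,"cover")[:1]:
    m=r["region"].astype(np.uint8);c=max(cv2.findContours(m,0,2)[0],key=cv2.contourArea)[:,0]
    print(len(c),c.min(0),c.max(0),rect(onplane(p,s,c,.005)),r["confidence"])
    im=p["color"][:,:,::-1].copy();cv2.drawContours(im,[c[:,None]],-1,(0,255,0),1);cv2.imwrite("pics/w1c.png",im)
E
```

```text
[ 0.51664213 -0.33519437  0.17348712] [-0.00361811  0.58234246  0.8126983   0.01963775] [1.014602   0.75351365 0.46467303]
[[309.70691629   0.         322.57913762]
 [  0.         309.70691629 200.22609178]
 [  0.           0.           1.        ]] [[ 8.68508924e-04  9.53645533e-01  3.00930960e-01  7.54029714e-02]
 [ 9.99999477e-01 -9.90761589e-04  2.53635897e-04 -5.39500491e-04]
 [ 5.40029576e-04  3.00930582e-01 -9.53645895e-01 -1.43319672e-01]
 [ 0.00000000e+00  0.00000000e+00  0.00000000e+00  1.00000000e+00]]
[0.5094, -0.3395, 0.0088] 0.84
[0.6094, -0.0911, 0.0066] 0.36
49 [267 149] [364 224] (array([ 0.51417865, -0.34061288]), [80.05461120605469, 99.81596374511719], np.float32(17.118359)) 0.81
```

View pics/w1c.png

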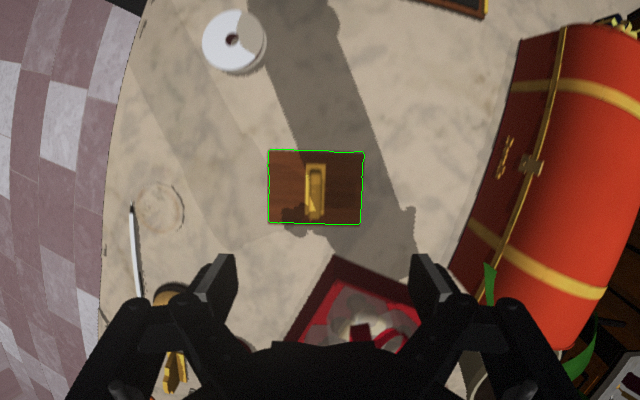

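The wrist view shows the cover squarely outlined at px (267-364, 149-224) with its grip at (315,190), and nothing between the fingers. The tool seems to be tilted, so I quantify that.

```bash
python3 - <<'E'
from cell import arm
from h import *
s=arm.sense();M=rot(s);print(M.round(4),s['joint_positions'])
print(np.degrees(np.arcsin(M[2,:2])))
print(plan(s,[.5142,-.3406,.08],np.radians(17.1)),plan(s,[.5142,-.3406,.010],np.radians(17.1)))
E
```

```text
[[-0.3177  0.948   0.018 ]
 [ 0.9478  0.317   0.0335]
 [ 0.0261  0.0277 -0.9993]] [-0.00624258  0.48221049  0.73335924  1.69694787 -0.39566386  1.11345535
  1.17515226]
[1.49469526 1.58781167]
(array([-0.087, -0.092,  1.585]), np.float64(0.143)) (array([-0.118, -0.125,  2.751]), np.float64(0.143))
```

The tilt is about 2.2°, left over from clipping at a joint limit during the lift. That's tolerable for this grip. Descending to the grasp now.

Request:
carry_out(
  steps=[
    [[1, -0.09, -0.09, 0.5, 0.14], [1, -0.09, -0.09, 1.0, 0.14], [1, -0.1, -0.1, 1.5, 0.14], [1, -0.11, -0.11, 2.0, 0.14], [1, -0.12, -0.12, 2.4, 0.14], [1, -0.12, -0.12, 2.6, 0.14], [1, -0.12, -0.12, 2.73, 0.14], [1, -0.12, -0.12, 2.73, 0.14]],
  ],
  force=40,
)

```text
time_s: 6.0
ee_pos: [0.5175, -0.34, 0.0136]
tcp_rot: [-0.001, 0.593, 0.805, 0.02]
contact_force: [0.7, -0.1, 0.2]
width: 0.0856
```

Request:
carry_out(
  steps=[
    [[0.6, 0, 0, 0, 0], [0.4, 0, 0, 0, 0], [0.2, 0, 0, 0, 0], [0, 0, 0, 0, 0], [0, 0, 0, 0, 0], [0, 0, 0, 0, 0], [0, 0, 0, 0, 0], [0, 0, 0, 0, 0]],
  ],
  force=40,
)

```text
time_s: 7.0
ee_pos: [0.5169, -0.3407, 0.0141]
tcp_rot: [-0.001, 0.593, 0.805, 0.019]
contact_force: [-1.5, 1.5, 5.2]
width: 0.0113
```

Request:
carry_out(
  steps=[
    [[0, 0, 0, -0.2, 0], [0, 0, 0, -0.5, 0], [0, 0, 0, -0.9, 0], [0, 0, 0, -1.4, 0], [0, 0, 0, -1.9, 0], [0, 0, 0, -2.4, 0], [0, 0, 0, -2.6, 0], [0, 0, 0, -2.6, 0]],
  ],
)

```text
time_s: 8.0
ee_pos: [0.514, -0.3457, 0.1701]
tcp_rot: [0.0, 0.593, 0.805, 0.02]
contact_force: [-0.1, -0.1, -2.6]
width: 0.0112
```

```bash
python3 - <<'E'
from cell import arm
from h import *
s=arm.sense();M=rot(s);print(s['ee_pos'],M.round(4),s['contact_force'],s['width'])
p=arm.capture("wrist");cv2.imwrite("pics/w2.png",p["color"][:,:,::-1])
for l in("base","recess_about"):
  for r in arm.recognise(p,l)[:2]:print(l,r["point"],r["confidence"])
print(plan(s,[.541,-.09,.17],np.radians(11.4)))
E
```

```text
[ 0.51396612 -0.34570049  0.1700677 ] [[-0.297   0.9546  0.0235]
 [ 0.9546  0.2962  0.0312]
 [ 0.0229  0.0317 -0.9992]] [-0.1012989  -0.06141161 -2.63109428] 0.011192938318273645
base [0.6189, -0.0922, 0.0048] 0.44
recess_about [0.6237, -0.0865, 0.0067] 0.62
(array([3.934, 1.692, 0.145]), np.float64(0.588))
```

View pics/w2.png

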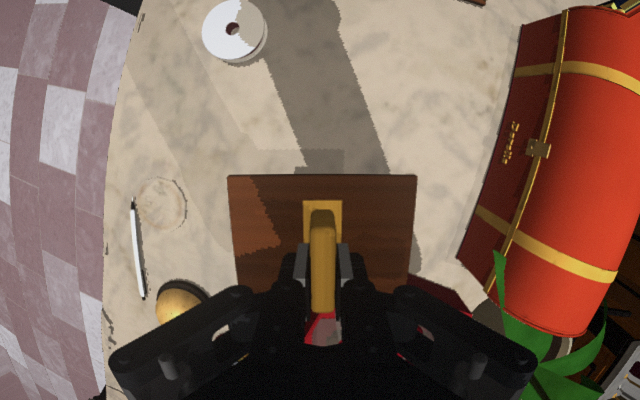

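The cover is held squarely, its leading edge running from px (228,175) to (417,175). I work out where the cover sits in the tool frame.

```bash
python3 - <<'E'
from cell import arm
from h import *
s=arm.sense();p=arm.capture("wrist")
t=dict(s);t["ee_pos"]=np.zeros(3);t["tcp_rot"]=[1,0,0,0]
for z in(.005,.009):print(z,onplane(p,t,[[228,175],[417,175]],z).round(4))
E
```

```text
0.005 [[ 0.0419 -0.0484  0.005 ]
 [ 0.042   0.0472  0.005 ]]
0.009 [[ 0.041  -0.0497  0.009 ]
 [ 0.0411  0.0485  0.009 ]]
```

Request:
carry_out(
  steps=[
    [[0, 0.4, 0.2, 0, 0], [0, 0.9, 0.4, 0, 0.1], [0, 1.5, 0.6, 0, 0.2], [0, 2.1, 0.9, 0.1, 0.3], [0, 2.7, 1.2, 0.1, 0.4], [0, 3.3, 1.4, 0.1, 0.5], [0, 3.8, 1.6, 0.1, 0.59], [0, 3.9, 1.7, 0.14, 0.59]],
  ],
)

```text
time_s: 9.2
ee_pos: [0.5417, -0.0886, 0.1686]
tcp_rot: [-0.003, 0.632, 0.775, 0.019]
contact_force: [-0.3, 0.2, -3.0]
width: 0.0112
```

```bash
python3 - <<'E'
from cell import arm
from h import *
s=arm.sense();M=rot(s);print(s['ee_pos'],M.round(4),s['contact_force'],s['width'])
p=arm.capture("wrist");cv2.imwrite("pics/w3.png",p["color"][:,:,::-1])
np.savez("w3.npz",K=p["K"],mount=p["mount"],ee_pos=s["ee_pos"],tcp_rot=s["tcp_rot"])
E
```

```text
[ 0.54168173 -0.08859525  0.16862452] [[-0.2016  0.9793  0.0203]
 [ 0.9791  0.2009  0.0331]
 [ 0.0283  0.0266 -0.9992]] [-0.25015008  0.15858076 -2.96897286] 0.011186960982516196
```

View pics/w3.png

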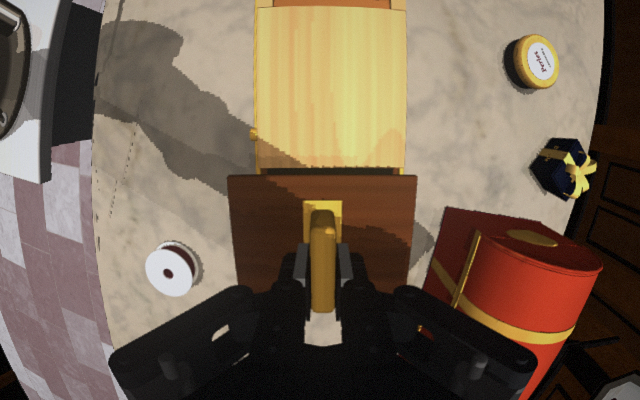

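The picture shows the deck between columns of about 256 and 407, with its plain end at row 168, just ahead of the cover, and the start of the recess at row 8. I refine the deck's centre line from its side edges.

```bash
python3 - <<'E'
from h import *
im=cv2.imread("pics/w3.png").astype(int);d=dict(np.load("w3.npz"))
for v in(30,70,110):print(v,im[v,248:264].tolist(),"\n",im[v,399:415].tolist())
print(im[0:16,330].tolist())
pts={}
for n,cols in(("L",range(249,263)),("R",range(415,400,-1))):
    q=[]
    for v in range(15,125,4):
        for u in cols:
            b,g,r=im[v,u]
            if r>180 and b>95 and b<170 and r-b>60: q.append((u,v));break
    w=onplane(d,d,q,.04);pts[n]=w;f=np.polyfit(w[:,1],w[:,0],1)
    print(n,len(q),q[::6],"yaw",np.degrees(np.arctan(-f[0])),"x at y=0",f[1],np.std(w[:,0]-np.polyval(f,w[:,1])))
E
```

```text
30 [[143, 160, 174], [142, 161, 174], [141, 157, 169], [137, 156, 172], [144, 161, 174], [135, 158, 174], [92, 164, 198], [73, 179, 207], [74, 155, 186], [113, 179, 208], [114, 184, 208], [121, 192, 212], [124, 197, 211], [125, 197, 211], [126, 200, 212], [124, 196, 212]] 
 [[121, 191, 211], [122, 190, 213], [116, 187, 211], [117, 186, 211], [115, 183, 210], [116, 184, 210], [118, 179, 207], [133, 170, 195], [145, 165, 179], [147, 167, 179], [144, 163, 177], [143, 162, 175], [140, 157, 171], [142, 159, 172], [140, 157, 170], [140, 158, 171]]
70 [[158, 180, 194], [158, 179, 194], [155, 178, 192], [155, 177, 192], [147, 170, 185], [125, 161, 180], [83, 179, 214], [80, 181, 210], [110, 176, 211], [117, 183, 215], [118, 188, 214], [125, 193, 215], [128, 201, 218], [128, 199, 214], [125, 199, 217], [127, 198, 216]] 
 [[123, 197, 215], [124, 194, 215], [121, 191, 216], [121, 192, 215], [125, 194, 217], [122, 196, 216], [124, 196, 216], [119, 173, 199], [143, 173, 195], [156, 178, 194], [152, 177, 191], [155, 178, 194], [158, 179, 194], [154, 175, 192], [157, 177, 192], [154, 176, 191]]
110
[... 379 characters left out ...]
7, 190, 215], [129, 173, 197], [141, 159, 174], [141, 158, 170], [143, 160, 173], [141, 155, 170], [142, 159, 170], [141, 159, 171], [143, 160, 174], [141, 161, 172]]
[[58, 108, 176], [59, 112, 177], [55, 110, 176], [57, 109, 175], [58, 112, 180], [67, 122, 184], [97, 162, 200], [117, 185, 212], [109, 178, 209], [110, 178, 207], [111, 180, 210], [116, 181, 210], [112, 180, 210], [114, 182, 210], [114, 181, 210], [114, 184, 212]]
L 28 [(254, 15), (257, 39), (253, 63), (256, 87), (257, 111)] yaw 11.509871156438436 x at y=0 0.4656081953100216 0.001458115041494086
R 28 [(405, 15), (406, 39), (406, 63), (406, 87), (406, 111)] yaw 11.67537947447259 x at y=0 0.6027993212478165 0.0002578367468114399
```

```bash
python3 - <<'E'
from h import *
d=dict(np.load("w3.npz"))
a=np.radians(11.6);ex=np.array([np.cos(a),np.sin(a)]);ey=np.array([-np.sin(a),np.cos(a)]);c=np.array([.5342,0])
w=onplane(d,d,[[330,5.5],[330,168.5]],.04)[:,:2];print("near edge, deck end along line",(w-c)@ey)
# base origin along the line (top cam)
print("base o",(np.array([.527,.0536])-c)@ey,(np.array([.527,.0536])-c)@ex)
M=rot(d);cov=M@np.array([.001,-.0006,.014])
L=(np.array([.527,.0536])-c)@ey-.07
for h in(.06,.045,):
    g=np.r_[c+L*ey,h]-cov;print(g,plan(d,g,a))
E
```

```text
near edge, deck end along line [ 0.08351372 -0.06550348]
base o 0.053952994410775786 0.0037248347763084453
[ 0.53793129 -0.01704055  0.07397711] (array([1.136, 0.136, 1.614]), np.float64(0.004))
[ 0.53793129 -0.01704055  0.05897711] (array([1.129, 0.13 , 1.864]), np.float64(0.004))
```

Request:
carry_out(
  steps=[
    [[0, 0.3, 0, 0.2, 0], [0, 0.6, 0.1, 0.4, 0], [0, 0.9, 0.13, 0.7, 0], [0, 1.13, 0.13, 1.0, 0], [0, 1.13, 0.13, 1.3, 0], [0, 1.13, 0.13, 1.6, 0], [0, 1.13, 0.13, 1.8, 0], [0, 1.13, 0.13, 1.82, 0]],
  ],
  force=40,
)

```text
time_s: 10.25
ee_pos: [0.5379, -0.0208, 0.0615]
tcp_rot: [-0.002, 0.634, 0.773, 0.019]
contact_force: [-0.8, -0.5, -2.0]
width: 0.0113
```

```bash
cat > c.py <<'E'
from cell import arm
from h import *
a=np.radians(11.6);ex=np.array([np.cos(a),np.sin(a)]);ey=np.array([-np.sin(a),np.cos(a)]);c0=np.array([.5342,0])
def rep():
    s=arm.sense();M=rot(s);c=s["ee_pos"]+M@np.array([.001,-.0006,.014]);f=np.array(s["contact_force"])
    print("cover: off line %.1f along %.1f z %.1f mm yaw err %.2f"%((c[:2]-c0)@ex*1e3,(c[:2]-c0)@ey*1e3,c[2]*1e3,np.degrees(np.arctan2(M[1,1],M[0,1])-a)),
      "F x,y,z base",(f[:2]@ex).round(1),(f[:2]@ey).round(1),f[2].round(1),"w",round(s["width"],4),"t",s["time_s"])
    return s,M,c
E
python3 -c "
from c import *
s,M,c=rep();print(M.round(4))
for h in(.040,.038):print(plan(s,np.r_[c0-.016*ey,h]-M@np.array([.001,-.0006,.014]),a))"
```

```text
cover: off line -0.8 along -19.8 z 47.5 mm yaw err -0.32 F x,y,z base -0.8 -0.4 -2.0 w 0.0113 t 10.25
[[-0.1962  0.9804  0.0203]
 [ 0.9802  0.1955  0.0312]
 [ 0.0266  0.026  -0.9993]]
(array([0.059, 0.01 , 0.127]), np.float64(-0.028))
(array([0.058, 0.009, 0.16 ]), np.float64(-0.028))
```

Request:
carry_out(
  steps=[
    [[0, 0.04, 0.01, 0.02, -0.03], [0, 0.06, 0.01, 0.04, -0.03], [0, 0.06, 0.01, 0.06, -0.03], [0, 0.06, 0.01, 0.08, -0.03], [0, 0.06, 0.01, 0.1, -0.03], [0, 0.06, 0.01, 0.12, -0.03], [0, 0.06, 0.01, 0.12, -0.03], [0, 0.06, 0.01, 0.12, -0.03]],
  ],
)

```text
time_s: 11.25
ee_pos: [0.5385, -0.0163, 0.0554]
tcp_rot: [-0.002, 0.631, 0.775, 0.019]
contact_force: [-0.4, 0.1, -2.4]
width: 0.0113
```

```bash
python3 -c "from c import *; rep()"
```

```text
cover: off line 0.7 along -15.5 z 41.4 mm yaw err 0.04 F x,y,z base -0.3 0.2 -2.4 w 0.0113 t 11.25
```

Request:
carry_out(
  steps=[
    [[0, 0, 0, 0.01, 0], [0, 0, 0, 0.02, 0], [0, 0, 0, 0.03, 0], [0, 0, 0, 0.035, 0], [0, 0, 0, 0.04, 0], [0, 0, 0, 0.04, 0], [0, 0, 0, 0.04, 0], [0, 0, 0, 0.04, 0]],
  ],
)

```text
time_s: 12.25
ee_pos: [0.5387, -0.0163, 0.0531]
tcp_rot: [-0.001, 0.631, 0.775, 0.019]
contact_force: [-1.1, -0.2, 3.8]
width: 0.0112
```

```bash
python3 -c "from c import *; rep()"
```

```text
cover: off line 0.9 along -15.5 z 39.1 mm yaw err 0.04 F x,y,z base -1.1 0.1 3.8 w 0.0112 t 12.25
```

Request:
carry_out(
  steps=[
    [[0, 0.06, 0, 0.002, 0], [0, 0.13, -0.005, 0.003, 0], [0, 0.2, -0.01, 0.005, 0], [0, 0.27, -0.015, 0.007, 0], [0, 0.34, -0.015, 0.009, 0], [0, 0.41, -0.015, 0.011, 0], [0, 0.48, -0.015, 0.013, 0], [0, 0.54, -0.015, 0.014, 0]],
  ],
)

```text
time_s: 13.25
ee_pos: [0.5309, 0.0155, 0.0529]
tcp_rot: [-0.002, 0.631, 0.775, 0.019]
contact_force: [1.1, -4.1, 4.1]
width: 0.0108
```

```bash
python3 -c "from c import *; rep()"
```

```text
cover: off line -0.3 along 17.3 z 39.0 mm yaw err 0.05 F x,y,z base 0.3 -4.2 4.1 w 0.0108 t 13.25
```

Request:
carry_out(
  steps=[
    [[0, 0.07, 0, 0.001, 0], [0, 0.14, 0, 0.002, 0], [0, 0.21, 0, 0.004, 0], [0, 0.28, 0, 0.006, 0], [0, 0.35, 0.003, 0.008, 0], [0, 0.42, 0.003, 0.01, 0], [0, 0.49, 0.003, 0.012, 0], [0, 0.56, 0.003, 0.013, 0]],
  ],
)

```text
time_s: 14.25
ee_pos: [0.5244, 0.0486, 0.0531]
tcp_rot: [-0.002, 0.631, 0.775, 0.019]
contact_force: [-0.5, -4.3, 3.8]
width: 0.0109
```

```bash
python3 -c "from c import *; rep()"
```

```text
cover: off line -0.0 along 51.0 z 39.1 mm yaw err 0.04 F x,y,z base -1.3 -4.1 3.8 w 0.0109 t 14.25
```

Request:
carry_out(
  steps=[
    [[0, 0.07, 0, 0.001, 0], [0, 0.14, 0, 0.002, 0], [0, 0.21, 0, 0.004, 0], [0, 0.28, 0, 0.006, 0], [0, 0.35, 0.003, 0.008, 0], [0, 0.42, 0.003, 0.01, 0], [0, 0.49, 0.003, 0.012, 0], [0, 0.56, 0.003, 0.013, 0]],
  ],
)

```text
time_s: 15.25
ee_pos: [0.5177, 0.0816, 0.0532]
tcp_rot: [-0.002, 0.631, 0.775, 0.019]
contact_force: [0.6, -2.6, 3.2]
width: 0.0111
```

```bash
python3 -c "from c import *; rep()"
```

```text
cover: off line 0.1 along 84.6 z 39.2 mm yaw err 0.04 F x,y,z base 0.1 -2.7 3.2 w 0.0111 t 15.25
```

Request:
carry_out(
  steps=[
    [[0, 0.05, 0, 0.002, 0], [0, 0.1, 0, 0.003, 0], [0, 0.15, 0, 0.005, 0], [0, 0.21, 0, 0.007, 0], [0, 0.27, 0, 0.009, 0], [0, 0.33, 0, 0.011, 0], [0, 0.39, 0, 0.012, 0], [0, 0.45, 0, 0.013, 0]],
  ],
)

```text
time_s: 16.25
ee_pos: [0.5123, 0.108, 0.0531]
tcp_rot: [-0.002, 0.631, 0.775, 0.019]
contact_force: [1.5, -3.1, 3.1]
width: 0.0109
```

```bash
python3 - <<'E'
from c import *
s,M,c=rep()
p=arm.capture("wrist");cv2.imwrite("pics/w4.png",p["color"][:,:,::-1])
E
```

```text
cover: off line 0.1 along 111.6 z 39.1 mm yaw err 0.04 F x,y,z base 0.8 -3.4 3.1 w 0.0109 t 16.25
```

View pics/w4.png

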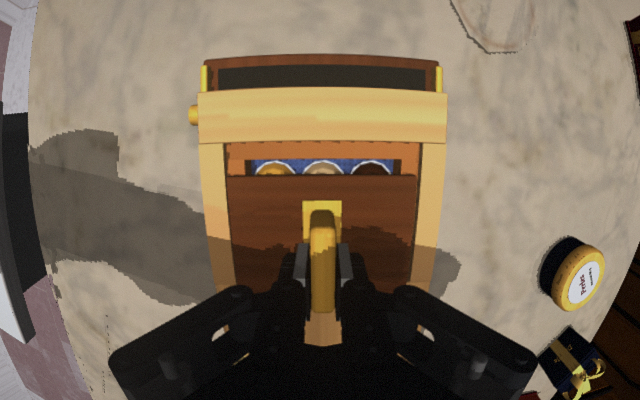

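The cover's leading edge (row 175, cols 228–417) lies centred in the recess (cols 225–421), whose far edge is at row 142.

```bash
python3 - <<'E'
from c import *
s,M,c=rep();p=arm.capture("wrist")
im=cv2.imread("pics/w4.png").astype(int);print(im[136:148,323].tolist())
w=onplane(p,s,[[323,142]],.0388);f=onplane(p,s,[[228,175],[417,175]],.0435)
print("far edge",(w[:,:2]-c0)@ey,"cover front",(f[:,:2]-c0)@ey,"off",(f[:,:2].mean(0)-c0)@ex)
for q,z in(((225,150),.0388),((421,150),.0388)):print((onplane(p,s,[q],z)[0,:2]-c0)@ex)
E
```

```text
cover: off line 0.0 along 112.3 z 39.1 mm yaw err 0.09 F x,y,z base -1.1 -2.8 3.5 w 0.0114 t 16.3
[[114, 181, 214], [111, 179, 213], [114, 181, 212], [98, 162, 205], [71, 119, 163], [56, 102, 160], [60, 110, 180], [60, 114, 182], [61, 113, 182], [61, 113, 182], [61, 114, 182], [63, 114, 183]]
far edge [0.16783944] cover front [0.15197053 0.1516716 ] off 0.0004218459878186087
-0.0515076030215722
0.05318275051706843
```

Request:
carry_out(
  steps=[
    [[0, 0.03, 0, 0.001, 0], [0, 0.06, 0, 0.002, 0], [0, 0.09, 0, 0.003, 0], [0, 0.12, 0, 0.004, 0], [0, 0.15, 0, 0.005, 0], [0, 0.17, 0.003, 0.006, 0], [0, 0.18, 0.005, 0.006, 0], [0, 0.19, 0.005, 0.006, 0]],
  ],
)

```text
time_s: 17.35
ee_pos: [0.5104, 0.119, 0.0531]
tcp_rot: [-0.002, 0.631, 0.775, 0.019]
contact_force: [0.2, -2.2, 3.9]
width: 0.0115
```

```bash
python3 -c "from c import *; rep()"
```

```text
cover: off line 0.4 along 122.8 z 39.1 mm yaw err 0.04 F x,y,z base -0.3 -2.2 3.9 w 0.0115 t 17.35
```

Request:
carry_out(
  steps=[
    [[0, 0.005, 0, 0, 0], [0, 0.01, 0, 0, 0], [0, 0.015, 0, 0, 0], [0, 0.02, 0, 0, 0], [0, 0.025, 0, 0, 0], [0, 0.03, 0, 0.001, 0], [0, 0.03, 0, 0.001, 0], [0, 0.03, 0, 0.001, 0]],
  ],
)

```text
time_s: 18.35
ee_pos: [0.5098, 0.1211, 0.0529]
tcp_rot: [-0.002, 0.631, 0.775, 0.019]
contact_force: [-0.1, -0.3, -2.4]
width: 0.011
```

```bash
python3 -c "from c import *; rep()"
```

```text
cover: off line 0.2 along 124.9 z 38.9 mm yaw err 0.06 F x,y,z base -0.1 -0.3 -2.4 w 0.011 t 18.35
```

The upward force has gone: Fz fell from +3.9 N to −2.4 N, which is just the cover's weight. The cover is over the recess, so I lower it gently.

Request:
carry_out(
  steps=[
    [[0, 0.01, 0, 0.01, 0], [0, 0.012, 0, 0.02, 0], [0, 0.012, 0, 0.03, 0], [0, 0.012, 0, 0.04, 0], [0, 0.012, 0, 0.05, 0], [0, 0.012, 0, 0.06, 0], [0, 0.012, 0, 0.07, 0], [0, 0.012, 0, 0.07, 0]],
  ],
)

```text
time_s: 19.35
ee_pos: [0.51, 0.1216, 0.0489]
tcp_rot: [-0.002, 0.631, 0.775, 0.019]
contact_force: [0.2, -0.4, -2.2]
width: 0.0111
```

```bash
python3 -c "from c import *; rep()"
```

```text
cover: off line 0.5 along 125.3 z 34.9 mm yaw err 0.05 F x,y,z base 0.1 -0.4 -2.2 w 0.0111 t 19.35
```

Request:
carry_out(
  steps=[
    [[0, 0, 0, 0.005, 0], [0, 0, 0, 0.01, 0], [0, 0, 0, 0.015, 0], [0, 0, 0, 0.02, 0], [0, 0, 0, 0.025, 0], [0, 0, 0, 0.03, 0], [0, 0, 0, 0.03, 0], [0, 0, 0, 0.03, 0]],
  ],
)

```text
time_s: 20.35
ee_pos: [0.5102, 0.1217, 0.0473]
tcp_rot: [-0.002, 0.631, 0.775, 0.019]
contact_force: [-0.7, 0.1, 3.5]
width: 0.0115
```

```bash
python3 -c "from c import *; rep()"
```

```text
cover: off line 0.7 along 125.4 z 33.3 mm yaw err 0.04 F x,y,z base -0.7 0.2 3.5 w 0.0115 t 20.35
```

Seated at the ledge height. I ease off the pressure, open, and rise straight up.

Request:
carry_out(
  steps=[
    [[0, 0, 0, -0.01, 0], [0.2, 0, 0, -0.01, 0], [0.4, 0, 0, -0.01, 0], [0.6, 0, 0, -0.01, 0], [0.6, 0, 0, -0.01, 0], [0.6, 0, 0, -0.01, 0], [0.6, 0, 0, -0.01, 0], [0.6, 0, 0, -0.01, 0]],
  ],
)

```text
time_s: 21.35
ee_pos: [0.51, 0.1216, 0.0477]
tcp_rot: [-0.002, 0.631, 0.775, 0.019]
contact_force: [-0.5, 0.2, -0.0]
width: 0.0513
```

Request:
carry_out(
  steps=[
    [[0.6, 0, 0, -0.1, 0], [0.6, 0, 0, -0.3, 0], [0.6, 0, 0, -0.6, 0], [0.6, 0, 0, -1, 0], [0.6, -0.2, 0, -1.5, 0], [0.6, -0.5, 0, -2, 0], [0.6, -0.8, 0, -2.3, 0], [0.6, -0.8, 0, -2.3, 0]],
  ],
)

```text
time_s: 22.35
ee_pos: [0.5179, 0.0685, 0.186]
tcp_rot: [-0.001, 0.633, 0.774, 0.021]
contact_force: [0.2, 0.0, 0.4]
width: 0.0511
```

```bash
python3 - <<'E'
from c import *
rep();s=arm.sense()
p=arm.capture("wrist");cv2.imwrite("pics/w5.png",p["color"][:,:,::-1])
for r in arm.trace(p,"cover")[:2]:
    c=max(cv2.findContours(r["region"].astype(np.uint8),0,2)[0],key=cv2.contourArea)[:,0];q=rect(onplane(p,s,c,.039))
    print(q,(q[0]-c0)@ey,(q[0]-c0)@ex,r["confidence"])
p=arm.capture("top");P=cloud(p)
bx=(P[...,:2]-c0)@ex;by=(P[...,:2]-c0)@ey
for x in(-.04,-.025,.025,.04):
  print(x,[(round(y*1e3),np.median(P[(abs(bx-x)<.006)&(abs(by-y)<.006)][:,2]*1e3).round(1)) for y in(.03,.06,.095,.11,.125,.14,.155,.18)])
for l in("stamp","tin","spool"):
  for n in(p,):
    for r in arm.recognise(n,l)[:1]:print(l,np.round(r["point"],4),r["confidence"])
p=arm.capture("scene");cv2.imwrite("pics/s5.png",p["color"][130:290,200:420,::-1])
for l in("stamp","tin","spool"):
    for r in arm.recognise(p,l)[:1]:print(l,np.round(r["point"],4),r["confidence"])
E
```

```text
cover: off line -2.4 along 71.8 z 172.0 mm yaw err -0.14 F x,y,z base 0.2 0.0 0.4 w 0.0511 t 22.35
(array([0.5094964 , 0.12226234]), [80.03079223632812, 100.02039337158203], np.float32(11.954505)) 0.12473251524221546 0.0003852218501310817 0.64
-0.04 [(30, np.float64(574.6)), (60, np.float64(582.5)), (95, np.float64(580.9)), (110, np.float64(580.9)), (125, np.float64(nan)), (140, np.float64(nan)), (155, np.float64(nan)), (180, np.float64(nan))]
-0.025 [(30, np.float64(569.1)), (60, np.float64(574.7)), (95, np.float64(578.8)), (110, np.float64(579.9)), (125, np.float64(nan)), (140, np.float64(nan)), (155, np.float64(nan)), (180, np.float64(nan))]
0.025 [(30, np.float64(532.8)), (60, np.float64(541.4)), (95, np.float64(553.2)), (110, np.float64(nan)), (125, np.float64(nan)), (140, np.float64(nan)), (155, np.float64(nan)), (180, np.float64(nan))]
0.04 [(30, np.float64(nan)), (60, np.float64(nan)), (95, np.float64(537.5)), (110, np.float64(nan)), (125, np.float64(nan)), (140, np.float64(nan)), (155, np.float64(nan)), (180, np.float64(nan))]
stamp [0.5062 0.299  0.0684] 0.69
tin [0.7472 0.0985 0.0393] 0.84
spool [ 0.3956 -0.219   0.0251] 0.87
stamp [0.5039 0.2926 0.0372] 0.61
tin [0.7383 0.087  0.0311] 0.81
spool [ 0.3831 -0.2278  0.0213] 0.74
  return _methods._mean(a, axis=axis, dtype=dtype,
  ret = ret.dtype.type(ret / rcount)
```

View pics/w5.png

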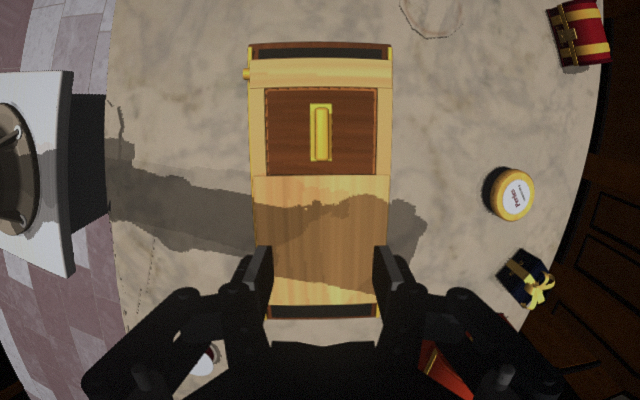

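The cover (px 265–377, 87–175) lies inside the recess with a thin gap all round. I check the heights with the unobstructed scene camera, then hand in.

```bash
python3 - <<'E'
from c import *
p=arm.capture("scene");P=cloud(p);bx=(P[...,:2]-c0)@ex;by=(P[...,:2]-c0)@ey
ok=(P[...,2]>.01)&(P[...,2]<.06)
for x in(-.035,.035):print(x,[(round(y*1e3),(P[k][:,2].mean()*1e3).round(1),k.sum()) for y in(.0,.04,.1,.125,.15,.18) for k in[ok&(abs(bx-x)<.01)&(abs(by-y)<.01)]])
E
```

```text
-0.035 [(0, np.float64(38.0), np.int64(25)), (40, np.float64(38.6), np.int64(22)), (100, np.float64(37.1), np.int64(22)), (125, np.float64(37.2), np.int64(17)), (150, np.float64(36.9), np.int64(22)), (180, np.float64(37.9), np.int64(17))]
0.035 [(0, np.float64(38.1), np.int64(23)), (40, np.float64(38.4), np.int64(22)), (100, np.float64(37.2), np.int64(20)), (125, np.float64(36.8), np.int64(16)), (150, np.float64(37.6), np.int64(6)), (180, np.float64(38.1), np.int64(4))]
```

The cover lies about 1 mm below the deck all over, so it is flat and fully down.

```bash
python3 -c "
from cell import arm
print(arm.close_job())"
```

```text
the job is handed in; nothing more can be done
None
```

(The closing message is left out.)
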